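Change over mixed-up parts in three instrument job trays

TASK

After cleaning, the three loose parts were put in the wrong job trays. Stand each one upright in the square felt-lined pocket of its own instrument's tray: the silver trumpet mouthpiece in the blue trumpet tray, the black clarinet barrel in the white clarinet tray, the wooden recorder head in the yellow recorder tray. A pocket holds one part, so park one part upright on the round felt pad while you change them over; set every part down rather than dropping it, never knock one over, and leave the oil bottle, the jar and the screwdriver where they are.

Things in the scene. Friction and masses are not known exactly. Their poses are not given: they have to be found in the camera images.
- mouthpiece: Silver trumpet mouthpiece, round, standing rim down, 87 mm tall, 0.10 kg. Origin: centre of its underside (the rim, 27 mm across); z axis up along its length. The cup narrows to 13 mm across at 40 mm height; above it the shank tapers from 14 mm (at 43 mm height) to 10 mm (top), about 11.5 mm across at 60 mm: pinch it there.
- barrel: Black clarinet barrel with a silver ring at each end, upright cylinder 66 mm tall, 32 mm across (the waist and the rings alike within 1 mm), 0.055 kg. Origin: centre of its underside; z axis up along its length.
- recorder_head: Light brown wooden recorder head standing on its socket end, beak up, 104 mm tall, 0.05 kg. Origin: centre of its underside (32 mm across); z axis up along its length. From 26 to 74 mm height it is a round tube 25 mm across, to be gripped there from any side; above that the beak narrows, flat window side towards its -x.
- tray_trumpet: Blue job tray holding three trumpet valves and a brass tuning slide. Fixed. Origin: on the bench below the centre of the square pocket at the tray's end; x axis along the tray, pocket to long compartment. Pocket 56 x 56 mm inside, red floor 4 mm above the origin, walls 22 mm high. The tray spans x -31 to 275, y -31 to 59 mm; its contents begin at x 46 mm, at most 36 mm above the bench.
- tray_clarinet: White job tray with a black clarinet joint with silver keys lying in it; otherwise exactly like the blue tray (origin below the pocket's centre, floor 4 mm above the bench).
- tray_recorder: Yellow job tray with the brown wooden middle joint and foot of a recorder lying in it; otherwise exactly like the blue tray (origin below the pocket's centre, floor 4 mm above the bench).
- felt_pad: Free spot: round cream felt pad 90 mm across, 4 mm thick, fixed on the bench. Origin: centre of its underside.
- oil_bottle: Bystander: white oil bottle with red cap, 30 mm across, 88 mm tall, standing loose on the bench. Origin: centre of its underside.
- cork_jar: Bystander: amber glass jar with steel lid, 52 mm across, 60 mm tall, standing loose on the bench. Origin: centre of its underside.
- screwdriver: Bystander: screwdriver with green handle, 150 mm long, lying loose on the bench along its x axis. Origin: on its underside near the middle of its length.
Mind the look-alikes: they are no part of the job. What is shaped like the recorder_head but pink is not meant.

How it is judged:
By the outcome, as a careful person would: the job done as asked, in the order asked, and still so for the second after the job is handed in, with the robot touching nothing.
It also fails if it takes over 96 s, if anything falls off the work surface, if the arm or the gripper's body presses on something with over 40 N, if the wrist force passes 120 N, or if a joint passes its speed limit or range.

ROBOT

A 6-joint arm with a two-finger parallel gripper is mounted at the origin on the work surface. World frame = base frame: x ahead of the robot, y to its left, z up, the work surface at z = 0. Lengths are in m, angles in rad, forces in N, time in s.
With the tool pointing down it reaches from about 0.275 to 0.825 m from the base axis. Payload 4.9 kg.
Tool frame: the origin (TCP) lies midway between the tips of the shut fingers; the grasp point (between the pads) lies 19 mm behind it (bot.grip_depth is the distance from the TCP to the grasp point, in m); z points along the fingers, y is the line along which they close (so a half turn about z gives the same grasp; the last joint's range is limited). The gripper opens to 85 mm and grips with 20 to 120 N. Pads are 22 mm wide; open, the fingers measure 114 mm over their backs; the gripper's body (76 mm by 85 mm) begins 54 mm behind the grasp point. The pads swing forward as they close: fully open they stand 13 mm farther back than shut.
Start: joints at [-1.24, 0.326, -0.193, 1.052, 0, 1.437], TCP at [0.247, -0.492, 0.231] pointing down, gripper open.
Joint ranges: [-2.65, 2.65], [-0.97, 1.79], [-1.3, 1.35], [-1.93, 2.1], [-1.47, 1.37], [-3.14, 3.14]. Speed limits (rad/s): [2.57, 2.57, 3.14, 3.14, 3.14, 3.14].

INTERFACE

Orientations are given as a unit quaternion [w, x, y, z].
In Python, from cell import bot gives the robot as it stands. Calls block until the motion is done:
- bot.move_pose(position, orientation): joint-space move of the TCP to a pose.
- bot.move_linear(position, speed=0.15, rotation=None, until_force=None): straight line of the TCP; rotation=None keeps the orientation; speed is the mean speed in m/s. With until_force (N) it stops when the force on the tool has changed by that much, and returns True; else False.
- bot.goto_joints(angles): joint-space move.
- bot.set_gripper(opening, grasp_force=None): opening from 0.0 (shut) to 1.0 (fully open); grasp_force is the grip in N (None keeps the last); returns when the fingers have stopped.
- bot.wait(seconds).
- bot.solve_ik(position, orientation): joint angles nearest the present ones, or None.
- bot.camera(name): name is "scene" or "top" or "wrist"; returns the picture (420x560x3 uint8, red, green, blue); there is no depth.
- bot.calibration(name): a dict with "mtx" (3x3 intrinsics, pixels), "extrinsics" (4x4, takes a point from world to camera coordinates); the wrist camera has in their place "hand_eye" (4x4, takes a point from camera to tool coordinates, whose origin is the TCP and whose axes are the flange's). Camera axes: x right, y down, z forward; pixel columns grow to the right and rows downward; lengths in m; the calibration is good to about 2 mm. A picture is of the moment at which its call begins: read the wrist's pose just before it. calibration takes no time and is no camera call.
A pose or a line that the arm cannot do raises bot.PlanningError and nothing moves.
- bot.close_job(): hands the job in; it is judged then, once.
Trained networks look in the newest picture that a camera, given by its name, has taken for a name from the list of things; names that differ only in an ending like _2 or _b are one class to them, and where a whole thing is asked for, a point or a joint stands for the part that bears it (a point fixed in the world has none). Each returns a list of dicts, best first, with "confidence" (0 to 1); they miss things now and then, are a little off and sometimes report something else, mostly with a low value. They report only what shows in the picture. A call takes as long as a camera call. They do not tell look-alikes from the thing itself.
- bot.search_frame(camera, thing): "bbox" ([left, top, width, height] in pixels, round what is visible of it).
Readings, each from a call of its own:
- bot.read_clock(): time.
- bot.read_joint_positions(): joint angles.
- bot.read_joint_vel(): joint speeds.
- bot.read_joint_efforts(): joint torques, N m.
- bot.read_position(): TCP position.
- bot.read_tool_rot(): TCP orientation.
- bot.read_ft_force(): force on the tool from outside, world axes, zero at the start.
- bot.read_moment(): the same for the moment, N m.
- bot.read_gripper_width(): opening from 0.0 (shut) to 1.0 (fully open).
- bot.read_finger_force(): force on a finger pad.
Only numpy, scipy, OpenCV 4.12 (cv2) and the standard library are available. Lean on these libraries where they do the work, as an engineer would, in place of code of your own. Each camera call takes 0.05 s, during which the arm holds its last target. There are 200 camera calls.

## Working session

There is one attempt and no reset: what is moved stays moved. The work goes in short steps, each a Python script; the robot and the scene stay as the last script left them, time stands still between calls to the robot, and variables do not carry over. Pictures are saved under pics/ and viewed, at most 14 in all, crops included, and the job is handed in when it is done.

```bash
ls; mkdir -p pics; python3 - <<'E'
from cell import bot
import cv2,numpy as np
np.set_printoptions(precision=4,suppress=True)
for c in("top","scene"):
    im=bot.camera(c); cv2.imwrite(f"pics/{c}0.png",cv2.cvtColor(im,cv2.COLOR_RGB2BGR))
    k=bot.calibration(c); print(c,k["mtx"],k["extrinsics"])
    for t in["mouthpiece","barrel","recorder_head","tray_trumpet","tray_clarinet","tray_recorder","felt_pad","oil_bottle","cork_jar","screwdriver"]:
        print(t,[(np.round(d["bbox"]).astype(int).tolist(),round(d["confidence"],2)) for d in bot.search_frame(c,t)[:3]])
print(bot.calibration("wrist"),bot.read_tool_rot(),bot.read_clock())
E
```

```text
pics
top [[410.6126   0.     283.4488]
 [  0.     410.6126 212.9889]
 [  0.       0.       1.    ]] [[ 0.0021 -1.     -0.0077  0.0105]
 [-0.9853 -0.0008 -0.1711  0.4572]
 [ 0.1711  0.0079 -0.9852  0.8305]
 [ 0.      0.      0.      1.    ]]
mouthpiece [([108, 203, 20, 13], 0.75)]
barrel [([227, 170, 17, 27], 0.83)]
recorder_head [([442, 199, 41, 18], 0.88), ([166, 195, 28, 25], 0.6), ([438, 236, 31, 20], 0.55)]
tray_trumpet [([421, 89, 54, 133], 0.63)]
tray_clarinet [([96, 92, 68, 134], 0.93)]
tray_recorder [([201, 70, 49, 132], 0.93)]
felt_pad [([331, 192, 43, 40], 0.93)]
oil_bottle [([285, 194, 9, 16], 0.66)]
cork_jar [([167, 195, 29, 27], 0.63)]
screwdriver [([397, 190, 22, 68], 0.85)]
scene [[413.3177   0.     273.652 ]
 [  0.     413.3177 204.9186]
 [  0.       0.       1.    ]] [[-0.6207  0.784   0.0125  0.3061]
 [ 0.6436  0.5186 -0.5629 -0.2859]
 [-0.4478 -0.3413 -0.8264  1.1058]
 [ 0.      0.      0.      1.    ]]
mouthpiece [([429, 292, 24, 24], 0.87)]
barrel [([304, 237, 20, 27], 0.74)]
recorder_head [([152, 100, 21, 41], 0.87), ([182, 87, 21, 35], 0.62)]
tray_trumpet [([54, 119, 139, 94], 0.7)]
tray_clarinet [([324, 286, 147, 134], 0.79)]
tray_recorder [([216, 242, 132, 161], 0.86)]
felt_pad [([214, 165, 40, 30], 0.73)]
oil_bottle [([264, 192, 17, 30], 0.72)]
cork_jar [([364, 252, 29, 36], 0.93)]
screwdriver [([185, 124, 41, 44], 0.72)]
{'mtx': array([[366.9116,   0.    , 282.2316],
       [  0.    , 366.9116, 211.4653],
       [  0.    ,   0.    ,   1.    ]]), 'hand_eye': array([[ 0.0007, -0.9547, -0.2977,  0.0756],
       [ 1.    ,  0.0008, -0.0002,  0.0009],
       [ 0.0004, -0.2977,  0.9547, -0.1417],
       [ 0.    ,  0.    ,  0.    ,  1.    ]])} [-0.      0.9731  0.2303 -0.    ] 1.1
```

View pics/top0.png

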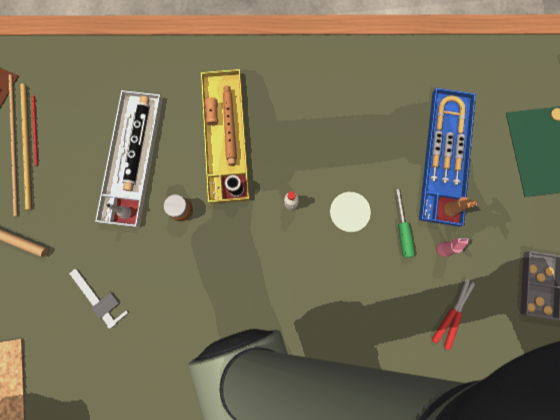

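View pics/scene0.png

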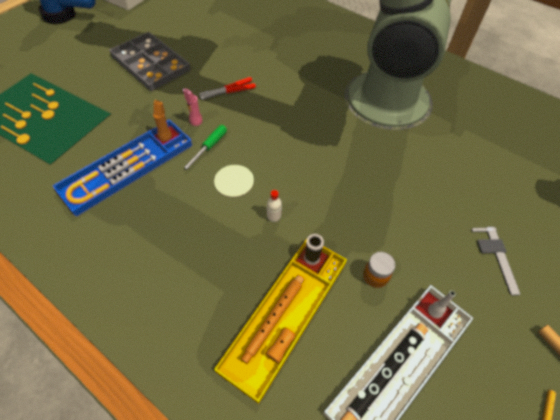

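The top view shows the recorder head in the blue pocket (~453,208), the barrel in the yellow (~234,185) and the mouthpiece in the white (~122,210). The pad is at (350,212), the bottle at (291,200), the jar at (178,208) and the pink decoy at (452,247). The scene view agrees. Next I'll take a closer wrist view at each pocket.

```bash
cat > h.py <<'E'
from cell import bot
import cv2,numpy as np
from scipy.spatial.transform import Rotation as R
np.set_printoptions(precision=4,suppress=True)
def q(a): return [0,np.cos(a/2),np.sin(a/2),0]
def ray(K,T,u,z):   # T: camera->world ; intersect pixel with plane z
    d=T[:3,:3]@np.linalg.inv(K)@[u[0],u[1],1]; o=T[:3,3]
    return (o+d*(z-o[2])/d[2])[:2]
def top(u,z):
    k=bot.calibration("top"); return ray(k["mtx"],np.linalg.inv(k["extrinsics"]),u,z)
def wristT():
    w,x,y,z=bot.read_tool_rot(); T=np.eye(4); T[:3,:3]=R.from_quat([x,y,z,w]).as_matrix(); T[:3,3]=bot.read_position()
    return T@bot.calibration("wrist")["hand_eye"]
def proj(T,p):
    K=bot.calibration("wrist")["mtx"]; c=np.linalg.inv(T)@[*p,1]; c=K@c[:3]; return c[:2]/c[2]
def save(n,im): cv2.imwrite(n,cv2.cvtColor(im,cv2.COLOR_RGB2BGR))
E
python3 - <<'E'
from h import *
# pocket-end corners and far corners of rims (top picture)
C={"white":[(96,222),(139,226),(159,95),(122,92)],"yellow":[(208,202),(249,200),(241,71),(202,73)],"blue":[(422,220),(464,225),(474,92),(434,90)]}
P={}
for n,c in C.items():
    w=np.array([top(u,.022) for u in c]); ax=(w[2]+w[3]-w[0]-w[1]); a=np.arctan2(ax[1],ax[0])
    x=np.array([np.cos(a),np.sin(a)]); y=np.array([-x[1],x[0]])
    o=w.mean(0)-x*.122-y*.014; P[n]=[*o,a]; print(n,o,a,np.linalg.norm(w[1]-w[0]),np.linalg.norm(w[2]-w[1]))
np.save("coarse.npy",P)
print("pad",top((350.5,211.5),.004),"bottle",top((291,196),.08),"jar",top((178,206),.06),"pink",top((446,249),.02))
V={}
bot.set_gripper(1.0)
for n in("blue","yellow","white"):
    o=P[n]; a=o[2]
    bot.move_pose([o[0]+.01,o[1],.24],q(a))
    T=wristT(); im=bot.camera("wrist"); V[n]=T; save(f"pics/w_{n}.png",im)
    print(n,bot.read_joint_positions(),{t:[np.round(d["bbox"],1).tolist()+[round(d["confidence"],2)] for d in bot.search_frame("wrist",t)[:2]] for t in("mouthpiece","barrel","recorder_head")})
np.save("views.npy",V); print(bot.read_clock())
i=[cv2.imread(f"pics/w_{n}.png") for n in("blue","yellow","white")]
E
```

```text
white [0.4636 0.3526] -0.10319427280776292 0.09413769567513834 0.30287031509874657
yellow [0.5175 0.1193] 0.07812046920124675 0.08928216328969808 0.30396471448289375
blue [ 0.4681 -0.3495] -0.14571937304718732 0.08984754715561068 0.30818919989188526
pad [ 0.4668 -0.1364] bottle [ 0.4852 -0.0045] jar [0.4682 0.2302] pink [ 0.3831 -0.3348]
blue [-0.7575  0.3996 -0.0618  1.1095 -0.0004  2.5307] {'mouthpiece': [], 'barrel': [], 'recorder_head': [[273.1, 165.4, 32.6, 59.0, 0.62], [269.4, 239.6, 25.8, 58.8, 0.61]]}
yellow [ 0.0856  0.3036 -0.2018  1.0654  0.     -3.1339] {'mouthpiece': [[0.0, 202.3, 63.9, 40.3, 0.64]], 'barrel': [[263.9, 169.3, 37.7, 47.4, 0.66]], 'recorder_head': []}
white [ 0.5131  0.3961 -0.0671  1.1078 -0.0006 -2.524 ] {'mouthpiece': [], 'barrel': [], 'recorder_head': []}
8.5833
```

View pictures.

View pics/w_blue.png

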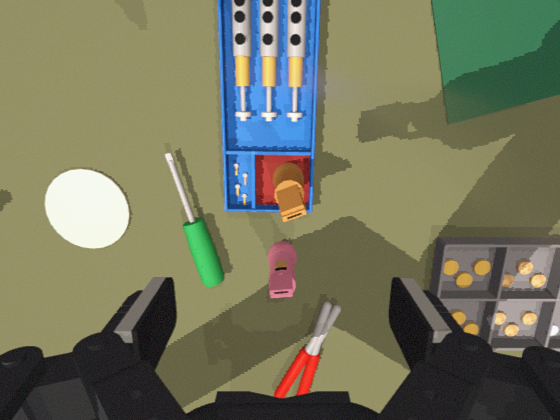

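View pics/w_yellow.png

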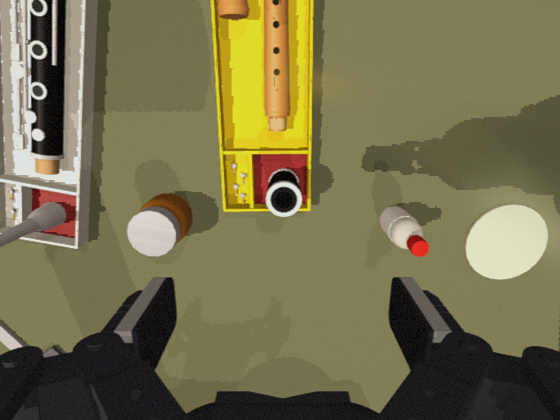

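View pics/w_white.png

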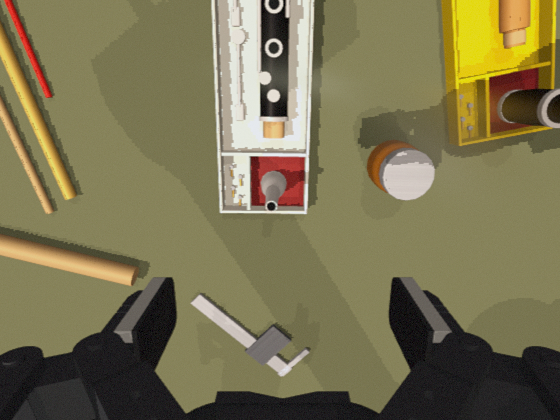

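The wrist views show the parts and the pocket-end tray corners:

| View | Part | Rim corners |
|---|---|---|
| Blue | recorder socket ~(289,178), beak tip (291,214) | (226,212), (312,212) |
| Yellow | barrel top (284,198) | (223,211), (311,210) |
| White | shank top (271,205) | (220,213), (308,213) |

The decoy is at (281,270) in the blue view.

```bash
python3 - <<'E'
from h import *
P=np.load("coarse.npy",allow_pickle=True).item();V=np.load("views.npy",allow_pickle=True).item()
K=bot.calibration("wrist")["mtx"]
C={"blue":[(226,212),(312,212)],"yellow":[(223,211),(311,210)],"white":[(220,213),(308,213)]}
G={"blue":((289,178),.03,.104,.016,.0125),"yellow":((284,198),.070,.066,.016,.016),"white":((271,205),.091,.087,.0135,.005)}
out=[];F={}
for n in C:
    a=P[n][2];x=np.array([np.cos(a),np.sin(a)]);y=np.array([-x[1],x[0]])
    w=[ray(K,V[n],u,.022) for u in C[n]]; o=np.mean(w,0)+.031*x-.014*y
    u,z,h,rb,rt=G[n]; g=ray(K,V[n],u,z); F[n]=(o,a,g)
    print(n,"pocket",o,"coarse",P[n][:2],"part",g,"rel",x@(g-o),y@(g-o),"w",np.linalg.norm(w[0]-w[1]))
    im=cv2.imread(f"pics/w_{n}.png"); im=cv2.resize(im[140:240,210:330],None,fx=6,fy=6,interpolation=cv2.INTER_CUBIC)
    f=lambda p:tuple(((proj(V[n],p)-[210,140]+.5)*6).astype(int).tolist())
    for zz,r in((.004,rb),(.03,rb),(.004+h,rt)):
        for t in np.linspace(0,6.283,40): cv2.circle(im,f((g[0]+r*np.cos(t),g[1]+r*np.sin(t),zz)),1,(0,255,0),-1)
    for i,j in((-.028,-.028),(.028,-.028),(.028,.028),(-.028,.028)):
        cv2.circle(im,f((*(o+i*x+j*y),.022)),3,(255,0,255),-1)
    out.append(im[:, :])
np.save("fine.npy",F)
m=np.hstack(out); cv2.imwrite("pics/ov.png",cv2.resize(m,(800,int(800*m.shape[0]/m.shape[1])),interpolation=cv2.INTER_AREA))
E
```

```text
blue pocket [ 0.4718 -0.3505] coarse [np.float64(0.4680636976060417), np.float64(-0.34952178619499374)] part [ 0.4771 -0.3575] rel 0.006318354050012308 -0.006169789990644531 w 0.08834037219790034
yellow pocket [0.5234 0.1195] coarse [np.float64(0.5175364610763441), np.float64(0.11925134456942209)] part [0.519  0.1159] rel -0.004638970700218832 -0.003218585829894355 w 0.09031751857762045
white pocket [0.4676 0.3562] coarse [np.float64(0.46359301390639246), np.float64(0.3525882043285573)] part [0.4659 0.3609] rel -0.002230390155675574 0.004547663607217486 w 0.09046483604316186
```

View pics/ov.png

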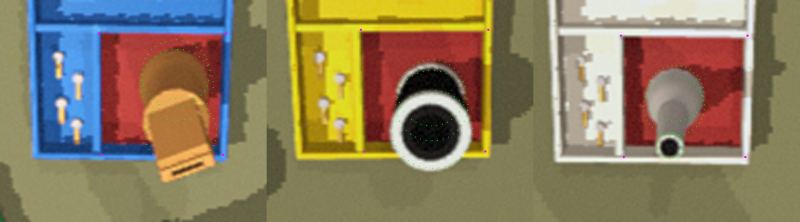

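The overlay fits on all three parts and pockets. First transfer: barrel to the pad.

```bash
cat >> h.py <<'E'
F=np.load("fine.npy",allow_pickle=True).item()
PAD=None
def pick(xy,a,z,force=30,up=.14):
    p=q(a+np.pi)
    bot.move_pose([*xy,z+.12],p)
    bot.move_linear([*xy,z],speed=.12)
    bot.set_gripper(0.0,grasp_force=force)
    w=bot.read_gripper_width()
    bot.move_linear([*xy,z+up],speed=.15)
    print("picked",round(w,3),round(bot.read_gripper_width(),3),"F",bot.read_finger_force(),"t",bot.read_clock())
def place(xy,a,z,up=.14,op=.8):
    p=q(a+np.pi)
    bot.move_pose([*xy,z+up],p)
    bot.move_linear([*xy,z+.008],speed=.15)
    bot.wait(.15)
    hit=bot.move_linear([*xy,z-.003],speed=.015,until_force=4)
    print("placed",hit,bot.read_position()[2]-z,bot.read_ft_force())
    bot.set_gripper(op)
    bot.move_linear([*xy,z+up],speed=.2)
    print("t",bot.read_clock())
E
python3 - <<'E'
from h import *
V=np.load("views.npy",allow_pickle=True).item();K=bot.calibration("wrist")["mtx"]
print("pad",ray(K,V["yellow"],(507,242),.004),ray(K,V["blue"],(87.5,208.5),.004))
o,a,g=F["yellow"]
pick(g,a,.030)
place([.468,-.136],0,.030)
T=wristT(); save("pics/p1.png",bot.camera("wrist")); np.save("p1T.npy",T)
E
```

```text
pad [ 0.4702 -0.1358] [ 0.4697 -0.1381]
picked 0.358 0.354 F 29.628039747476578 t 13.5167
placed True 7.273012822819197e-05 [-0.202   0.9638  4.747 ]
t 17.5583
```

View pics/p1.png

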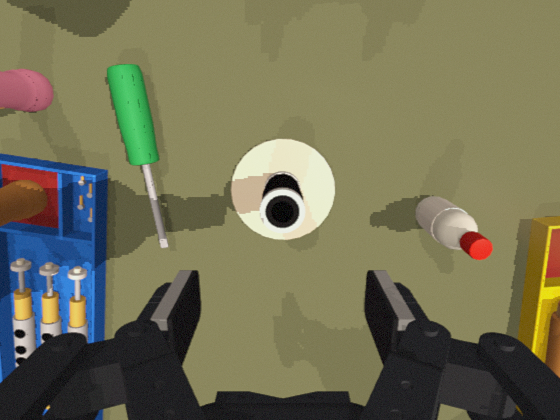

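The barrel stands upright on the pad (top at 283,210). Next is the recorder head, into the yellow pocket.

```bash
python3 - <<'E'
from h import *
o,a,g=F["blue"]
pick(g,a,.042)
o,a,_=F["yellow"]
place(o,a,.042)
save("pics/p2.png",bot.camera("wrist"))
E
```

```text
picked 0.291 0.289 F 24.537714928155765 t 21.2
placed True 0.0006835987211200462 [0.7893 0.5957 3.1779]
t 26.0083
```

View pics/p2.png

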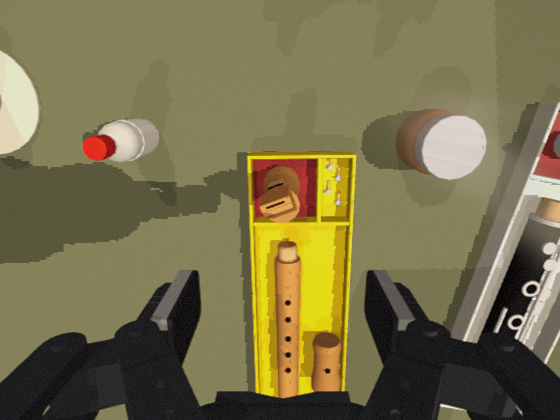

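The recorder head stands upright in the yellow pocket (base ~283,180). The mouthpiece goes to the blue pocket next.

```bash
python3 - <<'E'
from h import *
o,a,g=F["white"]
pick(g,a,.045)
o,a,_=F["blue"]
place(o,a,.045)
save("pics/p3.png",bot.camera("wrist"))
E
```

```text
picked 0.138 0.133 F 29.104629154899158 t 29.825
placed True 0.00020346317452533957 [-0.7041  1.3757  5.4349]
t 35.5083
```

View pics/p3.png

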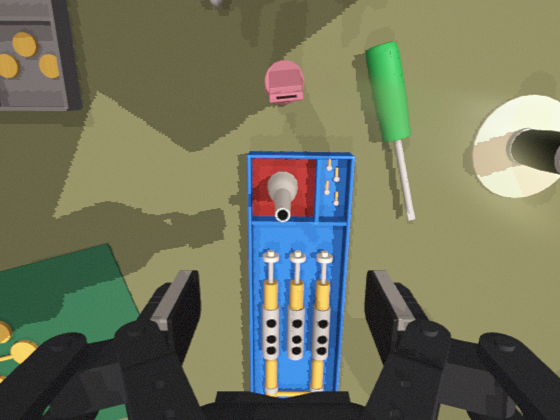

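The mouthpiece stands upright in the blue pocket (base ~283,185). Last, the barrel goes from the pad to the white pocket.

```bash
python3 - <<'E'
from h import *
pick([.468,-.136],0,.030)
o,a,_=F["white"]
place(o,a,.030)
save("pics/p4.png",bot.camera("wrist"))
bot.goto_joints([-1.24,0.326,-0.193,1.052,0,1.437])
save("pics/t4.png",bot.camera("top"))
m=np.hstack([cv2.imread("pics/p4.png"),cv2.imread("pics/t4.png")]);cv2.imwrite("pics/f.png",cv2.resize(m,(800,300),interpolation=cv2.INTER_AREA))
E
```

```text
picked 0.359 0.355 F 29.655104130506516 t 39.0917
placed True 0.0005366768288955215 [0.347  0.1869 4.1274]
t 43.9
```

View pics/f.png

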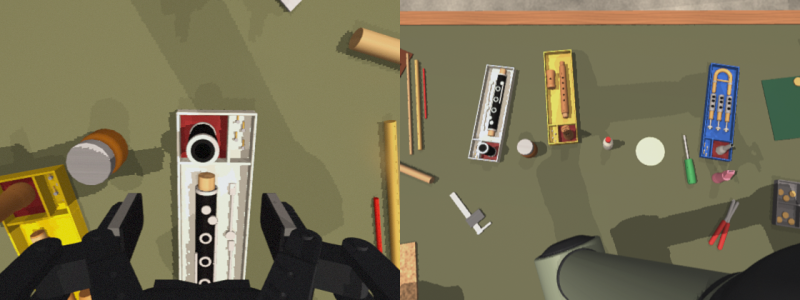

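All three parts are upright in their own pockets: barrel in white (203,145), recorder head in yellow and mouthpiece in blue. The bottle, jar and screwdriver have not moved, so I'm handing in.

```bash
python3 -c "
from cell import bot
print(bot.close_job())"
```

```text
the job is handed in; nothing more can be done
None
```

The job is handed in: the mouthpiece, barrel and recorder head each stand upright in their own tray's pocket, and the oil bottle, jar and screwdriver were left where they were.

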